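Line up the specimen pots for the courier

TASK

An empty white-lidded specimen pot is blocking the red tray: lift it out and stand it in the round blue dish. Then stand each filled pot upright in the middle of the tray that matches its lid, in order of urgency: red first, then yellow, then green. Set the pots down rather than dropping them, do not tip them, and leave the brown bottle and the tape roll where they are.

Things in the scene. Friction and masses are not known exactly. Their poses are not given: they have to be found in the camera images.
- white_pot: loose screw-cap specimen pot with a white lid, empty, about 30 g, at the start standing in the red tray, roughly in the middle. Overall 64 mm high: clear round body 42 mm across and 50 mm high, round lid 46 mm across on the top 14 mm (grip it across the lid from above). Origin: centre of the underside; z up when upright.
- red_pot: loose screw-cap specimen pot with a red lid, holding a brownish-red sample, about 60 g. Overall 64 mm high: clear round body 42 mm across and 50 mm high, round lid 46 mm across on the top 14 mm (grip it across the lid from above). Origin: centre of the underside; z up when upright.
- yellow_pot: loose screw-cap specimen pot with a yellow lid, holding a tan sample, about 60 g. Overall 64 mm high: clear round body 42 mm across and 50 mm high, round lid 46 mm across on the top 14 mm (grip it across the lid from above). Origin: centre of the underside; z up when upright.
- green_pot: loose screw-cap specimen pot with a green lid, holding a pale sample, about 60 g. Overall 64 mm high: clear round body 42 mm across and 50 mm high, round lid 46 mm across on the top 14 mm (grip it across the lid from above). Origin: centre of the underside; z up when upright.
- red_tray: shallow square red plastic tray, fixed to the table, 74 mm outside, 66 mm inside, walls 4 mm thick and 14 mm high, inner floor 4 mm above the table. Origin: centre of its underside, on the table; x and y along its sides, z up.
- yellow_tray: shallow square yellow plastic tray, fixed to the table, 74 mm outside, 66 mm inside, walls 4 mm thick and 14 mm high, inner floor 4 mm above the table. Origin: centre of its underside, on the table; x and y along its sides, z up.
- green_tray: shallow square green plastic tray, fixed to the table, 74 mm outside, 66 mm inside, walls 4 mm thick and 14 mm high, inner floor 4 mm above the table. Origin: centre of its underside, on the table; x and y along its sides, z up.
- blue_dish: round shallow blue plastic dish, fixed to the table, 100 mm across at the rim, about 86 mm across its inner floor, 16 mm high, inner floor 4 mm above the table. Origin: centre of its underside, on the table; z up.
- brown_bottle: loose small brown glass bottle with a black cap, 34 mm across, 75 mm high; a bystander to be left alone. Origin: centre of its underside. Pots, trays, dish, bottle and roll stand mixed in any arrangement on the steel table top, neighbours at least 105 mm apart centre to centre; nothing else stands among them and nothing there is taller than 75 mm.
- tape_roll: loose white roll of tape lying flat, 60 mm across, 38 mm hole, 25 mm high; a bystander to be left alone. Origin: centre of its underside. Equipment stands along the far edge (100 mm high or less, from 0.74 m ahead) and the two sides (up to 240 mm high, more than 0.4 m to the side).
Not all that is in view belongs to the job. What is shaped like the red_pot but pink or purple is not meant. Leave any pink look-alike of the green_pot alone.

How it is judged:
On the way, in this order (a step that is already met when the one before it is completed fails the run):
1. the empty white-lidded pot stands released in the blue dish (horizontal distance between white_pot and blue_dish below 0.028 m and z of white_pot in the frame of blue_dish below 0.008 m and contact force between the fingers and white_pot below 0.2 N and linear speed of white_pot below 0.03 m/s and angle between white_pot's own z axis and vertical below 0.08 rad), for 0.2 s.
2. the red-lidded pot stands released in the red tray (horizontal distance between red_pot and red_tray below 0.015 m and z of red_pot in the frame of red_tray below 0.008 m and contact force between the fingers and red_pot below 0.2 N and linear speed of red_pot below 0.03 m/s and angle between red_pot's own z axis and vertical below 0.08 rad), for 0.2 s.
3. the yellow-lidded pot stands released in the yellow tray (horizontal distance between yellow_pot and yellow_tray below 0.015 m and z of yellow_pot in the frame of yellow_tray below 0.008 m and contact force between the fingers and yellow_pot below 0.2 N and linear speed of yellow_pot below 0.03 m/s and angle between yellow_pot's own z axis and vertical below 0.08 rad), for 0.2 s.
4. the green-lidded pot stands released in the green tray (horizontal distance between green_pot and green_tray below 0.015 m and z of green_pot in the frame of green_tray below 0.008 m and contact force between the fingers and green_pot below 0.2 N and linear speed of green_pot below 0.03 m/s and angle between green_pot's own z axis and vertical below 0.08 rad), for 0.2 s.
At the end, for the whole second after the job is handed in: The white-lidded pot stands upright on the floor of the blue dish (within 28 mm of its centre) and the red, yellow and green pots stand upright on the floor of the tray of their own colour (within 15 mm of its centre), all within 0.08 rad of vertical, at rest and released (all of step 1 and all of step 2 and all of step 3 and all of step 4); the robot touches nothing.
It fails at once if a pot is tipped by more than about 40 degrees (angle between any of white_pot, red_pot, yellow_pot, green_pot's own z axis and vertical above 0.7 rad).
It fails at once if a pot is let fall (moves faster than 0.5 m/s while the fingers do not hold it; a drop of more than about 13 mm) ((linear speed of white_pot above 0.5 m/s and contact force between the fingers and white_pot below 0.05 N) or (linear speed of red_pot above 0.5 m/s and contact force between the fingers and red_pot below 0.05 N) or (linear speed of yellow_pot above 0.5 m/s and contact force between the fingers and yellow_pot below 0.05 N) or (linear speed of green_pot above 0.5 m/s and contact force between the fingers and green_pot below 0.05 N)).
It fails at once if the brown bottle or the tape roll is shifted by more than 15 mm (distance of any of brown_bottle, tape_roll from where it was at the start of the episode above 0.015 m).
It also fails if it takes over 115 s, if anything falls off the work surface, if the arm or the gripper's body presses on something with over 40 N, if the wrist force passes 120 N, or if a joint passes its speed limit or range.

ROBOT

A 6-joint arm with a two-finger parallel gripper is mounted at the origin on the work surface. World frame = base frame: x ahead of the robot, y to its left, z up, the work surface at z = 0. Lengths are in m, angles in rad, forces in N, time in s.
With the tool pointing down it reaches from about 0.3 to 0.85 m from the base axis. Payload 4.2 kg.
Tool frame: the origin (TCP) lies at the very end of the fingers, on their centre line; the grasp point (between the pads) lies 19 mm behind it; x points along the fingers, z is the direction in which the jaws open and shut, and the axes are right-handed (so a half turn about x gives the same grasp; the last joint's range is limited). The gripper opens to 91 mm and grips with 3 to 60 N. Pads are 32 mm wide; open, the fingers measure 118 mm over their backs; the gripper's body (76 mm by 178 mm) begins 60 mm behind the grasp point.
Start: joints at [1.213, 0.32, 1.565, -0, 1.257, -0.02], TCP at [0.191, 0.543, 0.214] pointing down, gripper open.
Joint ranges: [-3.11, 3.11], [-0.84, 2.01], [0.21, 2.61], [-1.34, 4.49], [0.05, 2.63], [-2.56, 2.56]. Speed limits (rad/s): [2.57, 2.57, 3.14, 3.14, 3.14, 3.14].

INTERFACE

Orientations are given as [roll, pitch, yaw] about the fixed x, y, z axes, in that order (R = Rz(yaw) Ry(pitch) Rx(roll)).
In Python, from bench import bot, cams gives the robot as it stands.
- The arm moves only by the tool jog_arm, never from a script. Its argument "rows" is a list of rows, each a list of 4 numbers: the shift along the world's x, y, z in cm, then the turn about the world's z in degrees. In form: [[x, y, z, spin], ...]. A call has 1 to 20 rows; each row is the pose to reach, as a shift and turn from the pose commanded when the call began; what a row does not reach only later rows make up. A row lasts 1/12 s, in which the tool goes at most 41.7 mm and 7.16 degrees, less where a joint would pass 70% of its speed; a pose out of reach is approached as far as the arm can. A call with a gripper value outside its range is refused whole. "hand" is the opening, from 0 (shut) to 1 (fully open), set as the call begins (left out, the last holds). The fingers move at their own pace and stop on an object; "grip_force" is the grip in N (left out, the last holds). Time passes only in rows, so rows that repeat a pose let the fingers close. It gives the time, the measured TCP pose, the force and the opening at its end, in the units of the state.
- bot.read_state(): the state, without advancing time (a new reading comes with each control period).
- cams.get_image(name): name is "side" or "top" or "wrist"; returns a dict with "pixels" (480x640x3 uint8, red, green, blue), "z_map" (480x640 float32, m along the optical axis (not along the pixel's ray), 0 where there is no reading), "intrinsics" (3x3 intrinsics, pixels), "R" (3x3) and "t" (3): a world point X has camera coordinates R X + t; the wrist camera has in their place "mount" (4x4, takes a point from camera to tool coordinates, whose origin is the TCP and whose axes are the tool frame's). Camera axes: x right, y down, z forward; pixel columns grow to the right and rows downward; lengths in m; the calibration is good to about 2 mm. A picture is of the moment at which its call begins: read the wrist's pose just before it.
- bot.close_job(): hands the job in, once; it reports no verdict.
The state is a dict: "time_s": time; "q": joint angles; "joint_vel": joint speeds; "tau": joint torques, N m; "tcp_pos": TCP position; "tool_rot": TCP orientation; "ft_force": force on the tool from outside, world axes, zero at the start; "moment": the same for the moment, N m; "grip_width": finger opening in m.
Only numpy, scipy, OpenCV 4.12 (cv2) and the standard library are available. Lean on these libraries where they do the work, as an engineer would, in place of code of your own. Each camera call takes 0.05 s, during which the arm holds its last target. There are 200 camera calls.

## Working session

There is one attempt and no reset: what is moved stays moved. The work goes in short steps, Python scripts to look and compute and a tool call to move; the robot and the scene stay as the last step left them, time stands still between calls to the robot, and variables do not carry over. Pictures are saved under pics/ and viewed, about 12 in all and at most 16, crops included, and the job is handed in when it is done.

Besides the shell and the picture viewer there is one more tool, called by a JSON object that holds its "name" and its "arguments". jog_arm: Moves the arm, as the interface text tells. Its arguments: {"type":"object","properties":{"rows":{"type":"array"},"hand":{"type":"number"},"grip_force":{"type":"number"}},"required":["rows"]}

```bash
mkdir -p pics; ls; python3 - <<'E'
from bench import bot,cams
import cv2,numpy as np
s=bot.read_state();print(s)
for n in("top","side"):
    d=cams.get_image(n);cv2.imwrite(f"pics/{n}1.png",d["pixels"][:,:,::-1]);np.savez(f"{n}1.npz",**d)
    print(n,d["intrinsics"],d["R"],d["t"])
E
```

```text
pics
{'time_s': 0.0, 'q': array([ 1.21298818e+00,  3.20273507e-01,  1.56565479e+00,  5.63444027e-06,
        1.25740492e+00, -2.00037967e-02]), 'joint_vel': array([-3.25047128e-05,  1.57069322e-03, -2.68028503e-04,  7.09311992e-04,
        4.73796047e-04, -4.40259286e-04]), 'tau': array([-9.02865977e-04, -4.12470031e+01, -2.31975961e+01,  7.28112459e-02,
        4.56975179e-02, -1.38709120e-04]), 'tcp_pos': array([0.19038872, 0.54203492, 0.21314026]), 'tool_rot': array([ 3.11851115,  1.56905575, -1.93168392]), 'ft_force': array([1.13308561, 0.2568356 , 0.14962268]), 'moment': array([ 0.05452738, -0.04411138, -0.02903512]), 'grip_width': 0.09102502390264464}
top [[561.7400314    0.         319.79019949]
 [  0.         561.7400314  247.8928869 ]
 [  0.           0.           1.        ]] [[ 0.00885797 -0.99987568 -0.01304472]
 [-0.99243791 -0.00719343 -0.12253669]
 [ 0.12242762  0.0140315  -0.99237825]] [-0.03275504  0.49258718  0.93720218]
side [[447.74219658   0.         323.71572512]
 [  0.         447.74219658 242.69524918]
 [  0.           0.           1.        ]] [[ 0.69736492 -0.71655316 -0.01528838]
 [-0.51300362 -0.48414265 -0.70882521]
 [ 0.50050919  0.50215283 -0.70521846]] [-0.39560673  0.26911768  0.59169222]
```

View pics/top1.png

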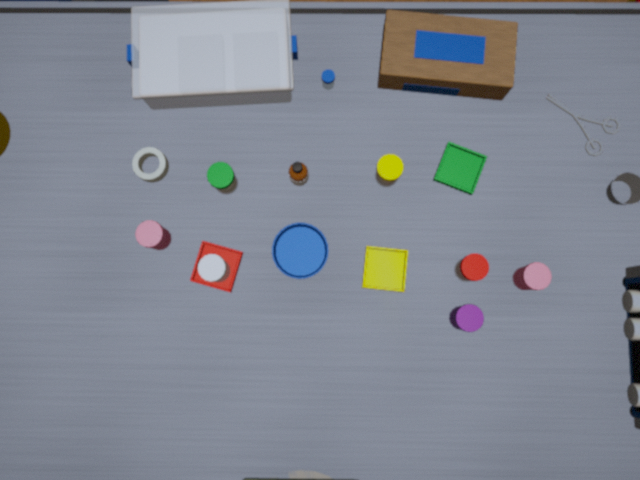

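View pics/side1.png

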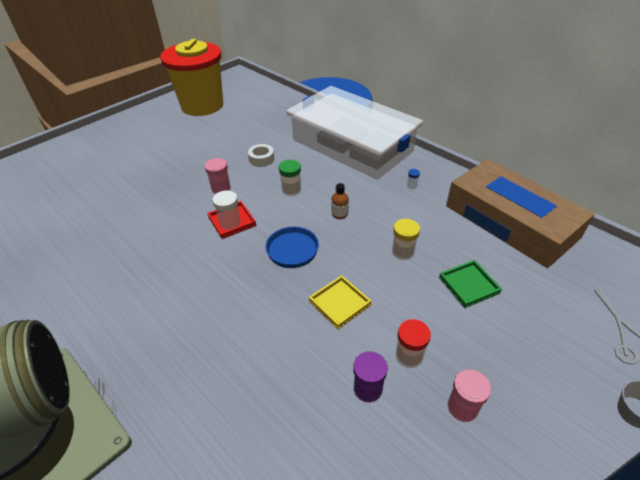

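Top view: red_pot is at (475,267). Its look-alikes are purple (469,318), pink (537,276) and pink (149,234). green_pot is at (220,175), yellow_pot at (390,167), and the white pot sits in the red tray at (212,268). The trays are red (217,267), yellow (385,269) and green (460,168), the dish is at (300,250), the bottle at (298,171) and the tape at (149,164). Next I'll measure by colour mask and ray onto a plane.

```bash
cat > h.py <<'E'
import numpy as np,cv2
def world(d,u,v,h):
    r=np.linalg.inv(d["intrinsics"])@np.array([u,v,1.]);R,t=d["R"],d["t"]
    c=-R.T@t;w=R.T@r;return c+w*(h-c[2])/w[2]
def cloud(d):
    z=d["z_map"];v,u=np.mgrid[:480,:640]
    p=np.stack([u*z,v*z,z],-1)@np.linalg.inv(d["intrinsics"]).T
    return (p-d["t"])@d["R"]
H={"red":(0,6),"yellow":(24,35),"green":(50,75),"blue":(100,118)}
def mask(d,c,lo,hi,box):
    hsv=cv2.cvtColor(d["pixels"],cv2.COLOR_RGB2HSV);P=cloud(d)
    if c=="white": m=(hsv[...,1]<45)&(hsv[...,2]>130)
    else: m=(hsv[...,0]>=H[c][0])&(hsv[...,0]<=H[c][1])&(hsv[...,1]>130)&(hsv[...,2]>60)
    if c=="red": m|=(hsv[...,0]>174)&(hsv[...,1]>130)
    b=np.zeros(m.shape,bool);x,y,r=box;b[y-r:y+r,x-r:x+r]=1
    return m&b&(P[...,2]>lo)&(P[...,2]<hi)&(d["z_map"]>0),P
E
python3 - <<'E'
from h import *
d=dict(np.load("top1.npz"))
for n,c,b,h in [("white_pot","white",(212,268,30),.068),("red_pot","red",(475,267,25),.064),("yellow_pot","yellow",(390,167,25),.064),("green_pot","green",(220,175,25),.064)]:
    m,P=mask(d,c,h-.01,h+.012,b)
    k=max(cv2.findContours(m.astype('u1'),0,1)[0],key=cv2.contourArea)
    (u,v),r=cv2.minEnclosingCircle(k)
    w=world(d,u,v,h);a=np.sqrt(m.sum()/np.pi)
    print(n,w.round(4),"z",np.median(P[m][:,2]).round(4),"diam",(2*r/562*d['z_map'][m].mean()).round(4),(2*a/562*d['z_map'][m].mean()).round(4),"cloudmean",P[m].mean(0).round(4), "reach",np.hypot(*w[:2]).round(3))
for n,c,b in [("red_tray","red",(217,267,40)),("yellow_tray","yellow",(385,269,40)),("green_tray","green",(460,168,40)),("blue_dish","blue",(300,250,40))]:
    m,P=mask(d,c,-.004,.03,b);m=cv2.morphologyEx(m.astype('u1'),cv2.MORPH_OPEN,np.ones((2,2)))
    k=cv2.convexHull(np.argwhere(m)[:,::-1].astype(np.int32))
    # outline of the rim, at rim height
    hh=.016 if c=="blue" else .014
    W=np.array([world(d,u,v,hh)[:2] for u,v in k[:,0]]).astype('f4')
    print(n,cv2.minAreaRect(W) if c!="blue" else cv2.minEnclosingCircle(W))
for u,v,h in[(298,168,.075),(149,164,.025)]:print(world(d,u,v,h).round(3))
E
```

```text
white_pot [0.4551 0.1494 0.068 ] z 0.0675 diam 0.0461 0.0454 cloudmean [0.4548 0.1496 0.0675] reach 0.479
red_pot [ 0.4594 -0.2836  0.064 ] z 0.0632 diam 0.0467 0.0454 cloudmean [ 0.4591 -0.2838  0.0631] reach 0.54
yellow_pot [ 0.6262 -0.146   0.064 ] z 0.0636 diam 0.046 0.0446 cloudmean [ 0.6269 -0.1457  0.0634] reach 0.643
green_pot [0.6118 0.1402 0.064 ] z 0.0638 diam 0.0445 0.0438 cloudmean [0.6116 0.1403 0.0636] reach 0.628
red_tray ((0.4598473310470581, 0.1504887342453003), (0.07357416301965714, 0.0720127746462822), 74.75851440429688)
yellow_tray ((0.4578701853752136, -0.14367158710956573), (0.0725824236869812, 0.07242552936077118), 84.26258850097656)
green_tray ((0.6384630799293518, -0.2776773273944855), (0.07218579202890396, 0.07426955550909042), 68.38188934326172)
blue_dish ((0.4889129400253296, 0.004781805444508791), 0.048657454550266266)
[0.622 0.008 0.075]
[0.641 0.275 0.025]
```

```bash
python3 - <<'E'
import cv2
a=cv2.imread("pics/top1.png");b=cv2.imread("pics/side1.png")
c=cv2.hconcat([cv2.resize(a[215:345,420:560],None,fx=2.8,fy=2.8),cv2.resize(b[310:420,340:500],(392,364))])
cv2.imwrite("pics/crop.png",c)
E
```

```text
(no output)
```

View pics/crop.png

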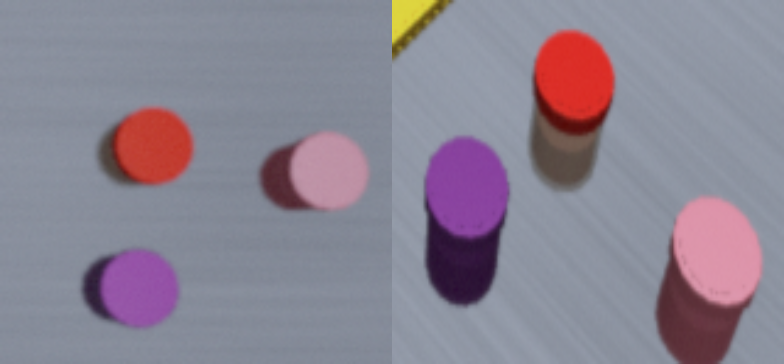

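The crop confirms the red-lidded pot with the brownish body is red_pot; the purple and pink ones are decoys. Sizes and heights agree with the description. I'll hover over the white pot and check.

{"name": "jog_arm", "arguments": {"rows": [[26.4,-39.3,0,0],[26.4,-39.3,0,0],[26.4,-39.3,0,0],[26.4,-39.3,0,0],[26.4,-39.3,0,0],[26.4,-39.3,0,0],[26.4,-39.3,0,0],[26.4,-39.3,0,0],[26.4,-39.3,0,0],[26.4,-39.3,0,0],[26.4,-39.3,0,0],[26.4,-39.3,0,0],[26.4,-39.3,0,0],[26.4,-39.3,0,0],[26.4,-39.3,-3,0],[26.4,-39.3,-5,0],[26.4,-39.3,-5,0],[26.4,-39.3,-5,0]], "hand": 1, "grip_force": 15}}

```text
time_s: 1.6
tcp_pos: [0.4533, 0.1505, 0.1635]
tool_rot: [2.029, 1.568, -3.02]
ft_force: [0.4, 0.1, 0.8]
grip_width: 0.0915
```

```bash
cat >> h.py <<'E'
from scipy.spatial.transform import Rotation as Ro
def wrist(name=None):
    from bench import bot,cams
    s=bot.read_state();d=cams.get_image("wrist")
    T=np.eye(4);T[:3,:3]=Ro.from_euler("xyz",s["tool_rot"]).as_matrix();T[:3,3]=s["tcp_pos"]
    C=np.linalg.inv(T@d["mount"]);d["R"]=C[:3,:3];d["t"]=C[:3,3]
    if name:cv2.imwrite(f"pics/{name}.png",d["pixels"][:,:,::-1])
    return s,d
def pot(d,c,h=.064,near=None,tol=.06):
    m,P=mask(d,c,h-.008,h+.008,(320,240,240 if 0 else 320)) if 0 else mask(d,c,h-.008,h+.008,(320,320,320))
    if near is not None:m&=np.hypot(P[...,0]-near[0],P[...,1]-near[1])<tol
    ks=cv2.findContours(m.astype('u1'),0,1)[0]
    if not ks:return None
    k=max(ks,key=cv2.contourArea);(u,v),r=cv2.minEnclosingCircle(k)
    w=world(d,u,v,h);return w.round(4),(u,v,r),P[m].mean(0).round(4)
E
python3 - <<'E'
from h import *
s,d=wrist("w1");print(s["time_s"],s["tcp_pos"],s["tool_rot"],s["q"],d["mount"].round(3))
print(pot(d,"white",.068,(.455,.15)))
E
```

```text
1.6 [0.45328052 0.15046825 0.16348484] [ 2.02862663  1.56827661 -3.01974094] [ 2.96120503e-01  2.09630636e-01  1.85541944e+00  4.95621166e-04
  1.07902419e+00 -9.38931800e-01] [[ 0.001 -0.296  0.955 -0.169]
 [ 0.001 -0.955 -0.296  0.085]
 [ 1.     0.001 -0.     0.   ]
 [ 0.     0.     0.     1.   ]]
(array([0.4518, 0.1511, 0.068 ]), (318.74139404296875, 241.7167510986328, 31.958335876464844), array([0.4522, 0.1511, 0.0661]))
```

View pics/w1.png

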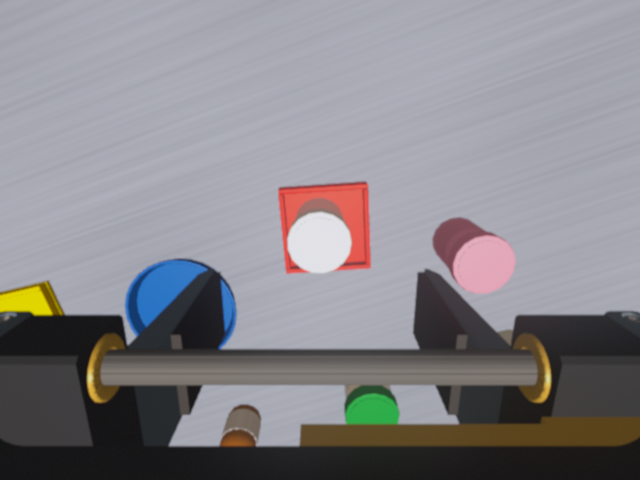

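The wrist view shows the white lid at (319,242) in the red tray, midway between the fingers. Wrist and top positions agree within 3 mm. I'll descend and grip.

{"name": "jog_arm", "arguments": {"rows": [[0,0,-4,0],[0,0,-7,0],[0,0,-9,0],[0,0,-10.5,0],[0,0,-11.5,0],[0,0,-12.2,0],[0,0,-12.2,0],[0,0,-12.2,0]], "hand": 1}}

```text
time_s: 2.32
tcp_pos: [0.4554, 0.1501, 0.0429]
tool_rot: [-0.872, 1.569, 0.361]
ft_force: [0.3, 0.4, 0.9]
grip_width: 0.0911
```

{"name": "jog_arm", "arguments": {"rows": [[0,0,0,0],[0,0,0,0],[0,0,0,0],[0,0,0,0],[0,0,0,0],[0,0,0,0],[0,0,0,0],[0,0,0,0]], "hand": 0.3, "grip_force": 15}}

```text
time_s: 2.98
tcp_pos: [0.4546, 0.1495, 0.042]
tool_rot: [-0.016, 1.571, 1.217]
ft_force: [0.3, -0.5, -0.5]
grip_width: 0.0458
```

{"name": "jog_arm", "arguments": {"rows": [[0,0,1,0],[0,0,3,0],[0,0,5,0],[0,0,7,0],[0.6,-2.5,7,0],[1.3,-5.5,7,0],[2,-8.5,7,0],[2.7,-11.5,7,0],[3.2,-13.7,7,0],[3.4,-14.5,7,0],[3.4,-14.5,5,0],[3.4,-14.5,3,0],[3.4,-14.5,1.5,0],[3.4,-14.5,0.7,0],[3.4,-14.5,0.3,0],[3.4,-14.5,0.1,0],[3.4,-14.5,0,0],[3.4,-14.5,0,0],[3.4,-14.5,0,0]]}}

```text
time_s: 4.57
tcp_pos: [0.4891, 0.0046, 0.0427]
tool_rot: [-1.175, 1.569, 0.059]
ft_force: [-0.0, 0.8, -1.0]
grip_width: 0.0458
```

{"name": "jog_arm", "arguments": {"rows": [[0,0,0,0],[0,0,0,0],[0,0,0,0],[0,0,0,0],[0,0,0,0],[0,0,3,0],[0,0,6,0],[0,0,9,0],[0,0,12,0],[-1,-4,12,0],[-1,-8,12,0],[-1.5,-12,12,0],[-2,-16,12,0],[-2.5,-20,12,0],[-2.8,-24,12,0],[-3,-27.5,12,0],[-3,-28.8,12,0],[-3,-28.8,12,0],[-3,-28.8,12,0],[-3,-28.8,12,0]], "hand": 1}}

```text
time_s: 6.23
tcp_pos: [0.4584, -0.2821, 0.1617]
tool_rot: [0.786, 1.569, 2.019]
ft_force: [-0.9, -0.1, 1.3]
grip_width: 0.0912
```

```bash
python3 - <<'E'
from h import *
from bench import cams
s,d=wrist("w2");print(s["time_s"],s["tcp_pos"]);print(pot(d,"red",.064,(.459,-.283)))
t=cams.get_image("side");cv2.imwrite("pics/side2.png",t["pixels"][:,:,::-1])
print(pot(t,"white",.068,(.489,.005)))
t=cams.get_image("top");print(pot(t,"white",.068,(.489,.005)))
E
```

```text
6.2333 [ 0.45840748 -0.28211265  0.16174582]
(array([ 0.4562, -0.2843,  0.064 ]), (314.29998779296875, 240.89999389648438, 31.434154510498047), array([ 0.4571, -0.2846,  0.0621]))
(array([0.4871, 0.0047, 0.068 ]), (289.5, 225.0, 12.855060577392578), array([0.4869, 0.0042, 0.0691]))
(array([0.489 , 0.0051, 0.068 ]), (299.0, 247.25, 13.400193214416504), array([0.4891, 0.0051, 0.0674]))
```

View pics/side2.png

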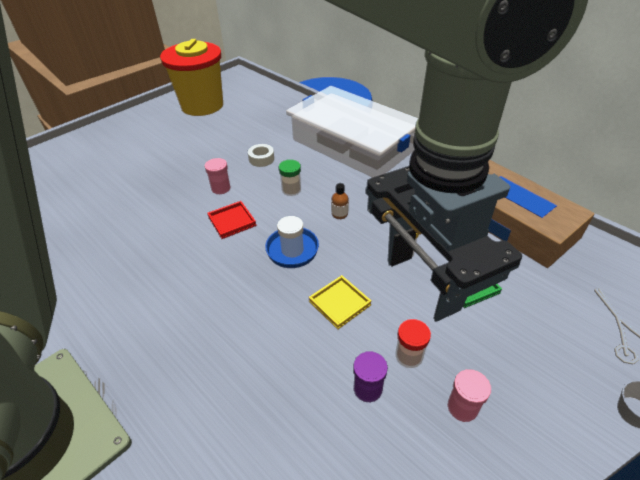

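The white pot stands upright and centred in the blue dish at (290,240). The gripper is over the red pot at (413,340). Next, grip the red pot.

{"name": "jog_arm", "arguments": {"rows": [[0,-0.1,-4,0],[0,-0.1,-7,0],[0,-0.1,-9,0],[0,-0.1,-10.7,0],[0,-0.1,-11.7,0],[0,-0.1,-12.4,0],[0,-0.1,-12.4,0],[0,-0.1,-12.4,0]], "hand": 1}}

```text
time_s: 7.05
tcp_pos: [0.4591, -0.2844, 0.0385]
tool_rot: [-1.685, 1.57, -0.452]
ft_force: [-0.0, -0.1, 0.6]
grip_width: 0.0913
```

{"name": "jog_arm", "arguments": {"rows": [[0,0,0,0],[0,0,0,0],[0,0,0,0],[0,0,0,0],[0,0,0,0],[0,0,0,0],[0,0,0,0],[0,0,0,0]], "hand": 0.3, "grip_force": 15}}

```text
time_s: 7.72
tcp_pos: [0.4586, -0.2846, 0.038]
tool_rot: [-1.471, 1.571, -0.238]
ft_force: [0.3, -0.3, 0.1]
grip_width: 0.0455
```

{"name": "jog_arm", "arguments": {"rows": [[0,0,1,0],[0,0,3,0],[0,0,6,0],[0,0,9,0],[0,0,12,0],[0,2,12,0],[0,5.5,12,0],[0,9.5,12,0],[0,13.5,12,0],[0,17.5,12,0],[0,21.5,12,0],[0,25.5,12,0],[0,29.5,12,0],[0,33.5,12,0],[0,37.5,12,0],[0,41,12,0],[0.1,43,12,0],[0.1,43.5,12,0],[0.1,43.5,12,0],[0.1,43.5,12,0]]}}

```text
time_s: 9.38
tcp_pos: [0.4593, 0.1499, 0.1581]
tool_rot: [-3.064, 1.57, -1.831]
ft_force: [0.1, -0.8, -0.8]
grip_width: 0.0458
```

```bash
python3 - <<'E'
from h import *
s,d=wrist("w3");print(s["time_s"],s["tcp_pos"],s["grip_width"])
m,P=mask(d,"red",-.006,.024,(320,320,320))
k=cv2.convexHull(np.argwhere(cv2.morphologyEx(m.astype('u1'),cv2.MORPH_OPEN,np.ones((3,3))))[:,::-1].astype(np.int32))
print(cv2.minAreaRect(np.array([world(d,u,v,.014)[:2] for u,v in k[:,0]]).astype('f4')))
print(pot(d,"red",s["tcp_pos"][2]+.026,s["tcp_pos"]))
E
```

```text
9.3833 [0.45934144 0.1499077  0.15814569] 0.045759580673478
((0.4590255320072174, 0.15424558520317078), (0.07216279208660126, 0.07323239743709564), 74.68025207519531)
(array([0.4567, 0.1521, 0.1841]), (320.91998291015625, 327.33587646484375, 59.104393005371094), array([0.4531, 0.1529, 0.1823]))
```

View pics/w3.png

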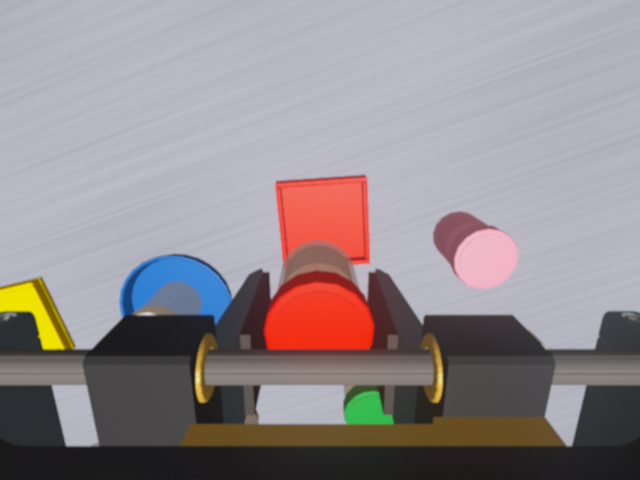

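The red pot hangs straight, its lid at (320,325). The empty red tray at (323,222) is directly below it. I'll set it down, shifting 2 mm in y.

{"name": "jog_arm", "arguments": {"rows": [[0,0.2,-3,0],[0,0.2,-6,0],[0,0.2,-8.5,0],[0,0.2,-10,0],[0,0.2,-10.8,0],[0,0.2,-11.3,0],[0,0.2,-11.5,0],[0,0.2,-11.6,0],[0,0.2,-11.6,0],[0,0.2,-11.6,0]]}}

```text
time_s: 10.27
tcp_pos: [0.4602, 0.1526, 0.0428]
tool_rot: [-0.905, 1.569, 0.328]
ft_force: [0.3, -0.4, -0.2]
grip_width: 0.0458
```

{"name": "jog_arm", "arguments": {"rows": [[0,0,0,0],[0,0,0,0],[0,0,0,0],[0,0,0,0],[0,0,0,0],[0,0,3,0],[0,0,6,0],[0,0,9,0],[0,0,12,0],[2,-3,12,0],[4,-6.5,12,0],[6,-10,12,0],[8,-13.5,12,0],[10,-17,12,0],[12,-20.5,12,0],[14,-24,12,0],[16,-27.5,12,0],[16.7,-29.8,12,0],[16.7,-29.8,12,0],[16.7,-29.8,12,0]], "hand": 1}}

```text
time_s: 11.93
tcp_pos: [0.6264, -0.1465, 0.1612]
tool_rot: [1.322, 1.569, 2.552]
ft_force: [-0.2, 0.2, -0.2]
grip_width: 0.0915
```

```bash
python3 - <<'E'
from h import *
from bench import cams
s,d=wrist("w4");print(s["time_s"],s["tcp_pos"]);print(pot(d,"yellow",.064,(.627,-.146)))
t=cams.get_image("side");cv2.imwrite("pics/side3.png",t["pixels"][:,:,::-1])
print(pot(t,"red",.068,(.46,.15)))
t=cams.get_image("top");print(pot(t,"red",.068,(.46,.15)))
E
```

```text
11.9333 [ 0.62640913 -0.14653615  0.16119823]
(array([ 0.6254, -0.1454,  0.064 ]), (319.4286193847656, 241.24081420898438, 31.29452133178711), array([ 0.626 , -0.1456,  0.0622]))
(array([0.4571, 0.1464, 0.068 ]), (227.0, 198.0, 12.16562557220459), array([0.4582, 0.148 , 0.0682]))
(array([0.4618, 0.1513, 0.068 ]), (210.3780517578125, 262.9146423339844, 13.939130783081055), array([0.4618, 0.1515, 0.0675]))
```

View pics/side3.png

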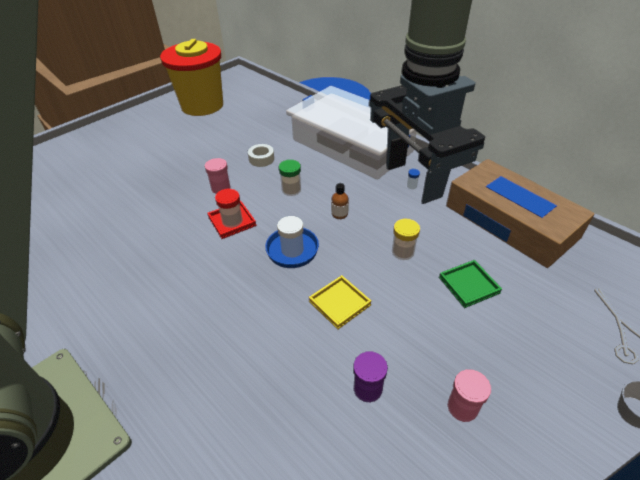

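The red pot stands upright in the red tray at (230,212), about 2 mm off centre. The gripper is centred over the yellow pot, so I'll grip it.

{"name": "jog_arm", "arguments": {"rows": [[0,0,-4,0],[0,0,-7,0],[0,0,-9,0],[0,0,-10.7,0],[0,0,-11.7,0],[0,0,-12.3,0],[0,0,-12.3,0],[0,0,-12.3,0]], "hand": 1}}

```text
time_s: 12.75
tcp_pos: [0.6271, -0.1451, 0.0398]
tool_rot: [-1.402, 1.57, -0.168]
ft_force: [-0.2, 0.4, 0.8]
grip_width: 0.091
```

{"name": "jog_arm", "arguments": {"rows": [[0,0,0,0],[0,0,0,0],[0,0,0,0],[0,0,0,0],[0,0,0,0],[0,0,0,0],[0,0,0,0],[0,0,0,0]], "hand": 0.3, "grip_force": 15}}

```text
time_s: 13.42
tcp_pos: [0.6265, -0.1455, 0.039]
tool_rot: [-0.01, 1.571, 1.223]
ft_force: [-0.2, -0.5, 1.1]
grip_width: 0.0455
```

{"name": "jog_arm", "arguments": {"rows": [[0,0,1,0],[0,0,3,0],[0,0,5,0],[0,0,7,0],[-3,0,7,0],[-6,0.1,7,0],[-9,0.1,7,0],[-12,0.2,7,0],[-15,0.2,7,0],[-16.8,0.2,7,0],[-16.8,0.2,7,0],[-16.8,0.2,5,0],[-16.8,0.2,3,0],[-16.8,0.2,1.7,0],[-16.8,0.2,1,0],[-16.8,0.2,0.6,0],[-16.8,0.2,0.4,0],[-16.8,0.2,0.4,0],[-16.8,0.2,0.4,0],[-16.8,0.2,0.4,0]]}}

```text
time_s: 15.08
tcp_pos: [0.4591, -0.1436, 0.0436]
tool_rot: [-1.471, 1.569, -0.238]
ft_force: [0.0, 0.3, -1.0]
grip_width: 0.0453
```

```bash
python3 - <<'E'
from h import *
s,d=wrist("w5");print(s["time_s"],s["tcp_pos"],s["ft_force"],s["grip_width"])
m,P=mask(d,"yellow",-.006,.024,(320,320,320))
k=cv2.convexHull(np.argwhere(cv2.morphologyEx(m.astype('u1'),cv2.MORPH_OPEN,np.ones((3,3))))[:,::-1].astype(np.int32))
print(cv2.minAreaRect(np.array([world(d,u,v,.014)[:2] for u,v in k[:,0]]).astype('f4')))
E
```

```text
15.0833 [ 0.45913766 -0.14361164  0.04360634] [ 0.02973043  0.30976448 -1.03947013] 0.045338548334516636
((0.44683870673179626, -0.14053630828857422), (0.07224254310131073, 0.055298663675785065), 84.36255645751953)
```

View pics/w5.png

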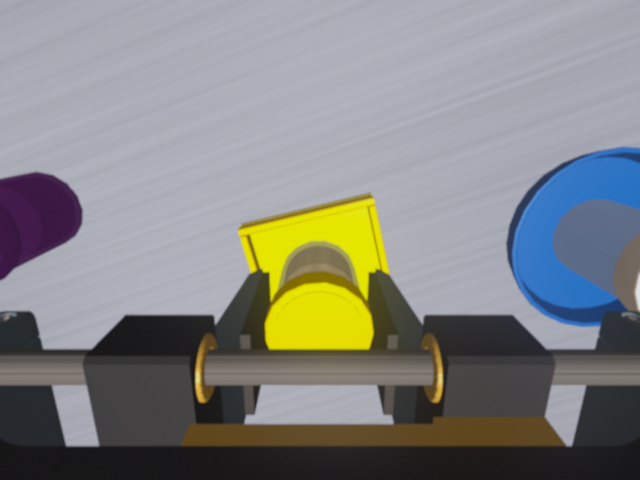

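The yellow pot stands inside the yellow tray, its lid at (320,325). I'll release and go on to green.

{"name": "jog_arm", "arguments": {"rows": [[0,0,0,0],[0,0,0,0],[0,0,0,0],[0,0,0,0],[0,0,0,0],[0,0,3,0],[0,0,6,0],[0,0,9,0],[0,0,12,0],[2,3,12,0],[4,6.5,12,0],[6,10,12,0],[8,13.5,12,0],[10,17,12,0],[12,20.5,12,0],[14,24,12,0],[15.3,27.5,12,0],[15.3,28.4,12,0],[15.3,28.4,12,0],[15.3,28.4,12,0]], "hand": 1}}

```text
time_s: 16.8
tcp_pos: [0.6109, 0.1403, 0.1625]
tool_rot: [2.545, 1.569, -2.503]
ft_force: [0.0, -0.5, -0.7]
grip_width: 0.0912
```

```bash
python3 - <<'E'
from h import *
from bench import cams
s,d=wrist("w6");print(s["time_s"],s["tcp_pos"]);print(pot(d,"green",.064,(.612,.14)))
t=cams.get_image("top");print(pot(t,"yellow",.068,(.458,-.144)))
cv2.imwrite("pics/top4.png",t["pixels"][:,:,::-1])
E
```

```text
16.8 [0.61087511 0.14028174 0.16249694]
(array([0.61  , 0.1427, 0.064 ]), (321.3636474609375, 240.18182373046875, 30.659242630004883), array([0.611 , 0.1423, 0.0622]))
(array([ 0.4612, -0.1433,  0.068 ]), (388.8906555175781, 264.63702392578125, 13.905383110046387), array([ 0.4613, -0.1434,  0.0673]))
```

View pics/top4.png

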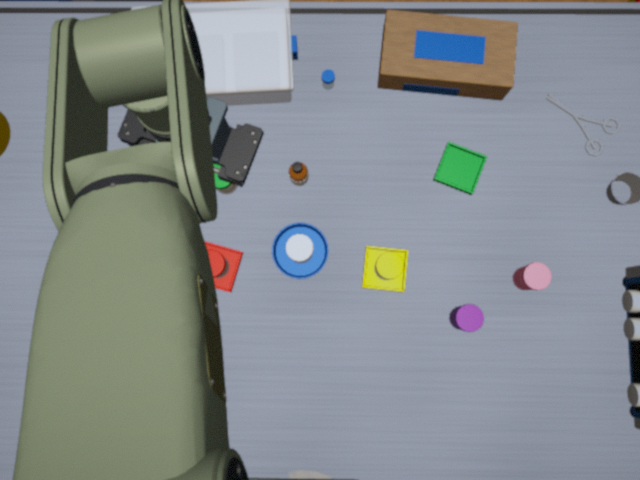

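The yellow pot is centred in its tray at (388,265), about 3 mm off. Next, grip green.

{"name": "jog_arm", "arguments": {"rows": [[0,0.1,-4,0],[0,0.1,-7,0],[0,0.1,-9,0],[0,0.1,-10.7,0],[0,0.1,-11.7,0],[0,0.1,-12.4,0],[0,0.1,-12.4,0],[0,0.1,-12.4,0]], "hand": 1}}

```text
time_s: 17.57
tcp_pos: [0.612, 0.141, 0.0397]
tool_rot: [-0.989, 1.57, 0.243]
ft_force: [-0.1, -0.8, 0.2]
grip_width: 0.0913
```

{"name": "jog_arm", "arguments": {"rows": [[0,0,0,0],[0,0,0,0],[0,0,0,0],[0,0,0,0],[0,0,0,0],[0,0,0,0],[0,0,0,0],[0,0,0,0]], "hand": 0.3, "grip_force": 15}}

```text
time_s: 18.23
tcp_pos: [0.6116, 0.1416, 0.039]
tool_rot: [-0.125, 1.571, 1.108]
ft_force: [1.0, 0.3, 0.2]
grip_width: 0.0459
```

{"name": "jog_arm", "arguments": {"rows": [[0,0,1,0],[0,0,3,0],[0,0,6,0],[0,0,9,0],[0,0,12,0],[0,0,12,0],[0,-3,12,0],[0,-6.5,12,0],[0.5,-10.5,12,0],[0.5,-14.5,12,0],[1,-18.5,12,0],[1,-22.5,12,0],[1.5,-26.5,12,0],[2,-30.5,12,0],[2.5,-34.5,12,0],[2.7,-38.5,12,0],[2.7,-41,12,0],[2.7,-41.9,12,0],[2.7,-41.9,12,0],[2.7,-41.9,12,0]]}}

```text
time_s: 19.9
tcp_pos: [0.6382, -0.2768, 0.1586]
tool_rot: [0.805, 1.569, 2.037]
ft_force: [0.2, 0.5, -0.9]
grip_width: 0.0453
```

```bash
python3 - <<'E'
from h import *
s,d=wrist("w7");print(s["time_s"],s["tcp_pos"],s["grip_width"])
m,P=mask(d,"green",-.006,.024,(320,320,320))
k=cv2.convexHull(np.argwhere(cv2.morphologyEx(m.astype('u1'),cv2.MORPH_OPEN,np.ones((3,3))))[:,::-1].astype(np.int32))
print(cv2.minAreaRect(np.array([world(d,u,v,.014)[:2] for u,v in k[:,0]]).astype('f4')))
E
```

```text
19.9 [ 0.63824742 -0.27677967  0.15864208] 0.04534923347412521
((0.6393187046051025, -0.27639323472976685), (0.07128158956766129, 0.07225804775953293), 68.44906616210938)
```

{"name": "jog_arm", "arguments": {"rows": [[0,0,-3,0],[0,0,-6,0],[0,0,-8.5,0],[0,0,-10,0],[0,0,-10.8,0],[0,0,-11.3,0],[0,0,-11.5,0],[0,0,-11.6,0],[0,0,-11.6,0],[0,0,-11.6,0]]}}

```text
time_s: 20.78
tcp_pos: [0.6392, -0.2776, 0.0442]
tool_rot: [-1.602, 1.569, -0.369]
ft_force: [-0.6, 1.0, -0.4]
grip_width: 0.0452
```

{"name": "jog_arm", "arguments": {"rows": [[0,0,0,0],[0,0,0,0],[0,0,0,0],[0,0,0,0],[0,0,0,0],[0,0,3,0],[0,0,6,0],[0,0,9,0],[0,0,12,0],[0,0,16,0],[-3,-1,17,0],[-6,-2,17,0],[-9,-3,17,0],[-12,-4,17,0],[-15,-5,17,0],[-18,-6,17,0],[-20,-7,17,0],[-20,-7,17,0],[-20,-7,17,0],[-20,-7,17,0]], "hand": 1}}

```text
time_s: 22.45
tcp_pos: [0.4392, -0.3475, 0.2132]
tool_rot: [-1.195, 1.57, 0.038]
ft_force: [0.2, -0.2, 0.2]
grip_width: 0.0914
```

```bash
python3 - <<'E'
from h import *
from bench import cams
t=cams.get_image("top");s=cams.get_image("side")
for c,n in [("white",(.489,.005)),("red",(.46,.15)),("yellow",(.458,-.144)),("green",(.6385,-.2775))]:
    for d in(t,s):
        r=pot(d,c,.068,n,.04);print(c,r and (r[0],r[2]))
cv2.imwrite("pics/end.png",cv2.resize(cv2.vconcat([t["pixels"][:,:,::-1],s["pixels"][:,:,::-1]]),(400,600)) if 0 else s["pixels"][:,:,::-1])
t0=np.load("top1.npz")["pixels"]
for n,(x,y) in {"bottle":(298,172),"tape":(149,164)}.items():
    print(n,np.abs(t["pixels"][y-22:y+22,x-22:x+22].astype(int)-t0[y-22:y+22,x-22:x+22]).mean())
E
```

```text
white (array([0.4888, 0.0053, 0.068 ]), array([0.4889, 0.0051, 0.0675]))
white (array([0.4871, 0.0047, 0.068 ]), array([0.487 , 0.0044, 0.069 ]))
red (array([0.4617, 0.1513, 0.068 ]), array([0.4619, 0.1514, 0.0674]))
red (array([0.4595, 0.1504, 0.068 ]), array([0.458 , 0.148 , 0.0682]))
yellow (array([ 0.4611, -0.1433,  0.068 ]), array([ 0.4613, -0.1434,  0.0673]))
yellow (array([ 0.4571, -0.1467,  0.068 ]), array([ 0.4584, -0.1459,  0.0689]))
green (array([ 0.6399, -0.2761,  0.068 ]), array([ 0.6398, -0.2764,  0.0672]))
green (array([ 0.6483, -0.2803,  0.068 ]), array([ 0.6368, -0.2787,  0.0684]))
bottle 1.6649449035812671
tape 1.5416666666666667
```

View pics/end.png

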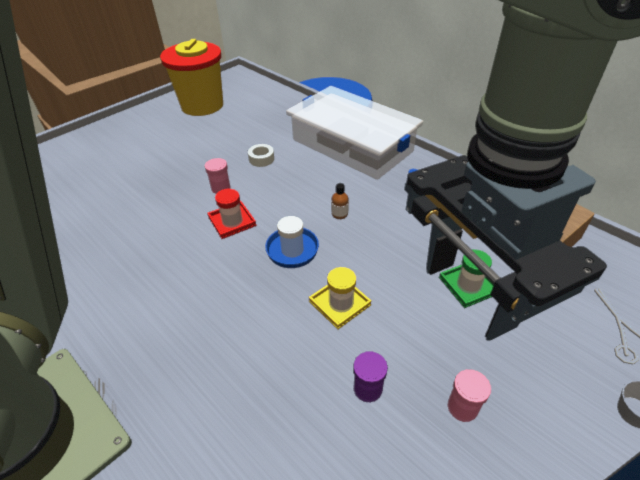

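All four pots stand upright in place: white (290,240), red (230,212), yellow (342,292) and green (476,275). The bottle and tape haven't moved, and the gripper is clear at 0.21 m.

```bash
python3 -c "
from bench import bot
print(bot.close_job())"
```

```text
the job is handed in; nothing more can be done
None
```

I moved the white pot into the blue dish, then put the red, yellow and green pots in their matching trays in that order. I handed the job in at about 22.5 s; it reports no verdict.

**Last checks, top camera:**
- All four pots are upright, released and within about 3.5 mm of their targets.
- All lid tops are at about 0.067 m, which means the pots stand on the tray and dish floors.
- The bottle and tape roll look unchanged from the first picture.
- The gripper is clear of everything at 0.21 m.

**Where checks disagreed:** the cameras usually differed by 2–5 mm. One side-view reading put the green pot about 10 mm off; the gripper partly blocked that view. The top view and the side depth reading both put it within about 2 mm of centre.

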